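# Balance the light bar on its pedestal

### The arm

A 6-joint arm with a two-finger parallel gripper is mounted at the origin on the work surface. World frame = base frame: x ahead of the robot, y to its left, z up, the work surface at z = 0. Lengths are in mm, angles in rad, forces in N, time in s.
With the tool pointing down it reaches from about 350 to 775 mm from the base axis. Payload 7.3 kg.
Tool frame: the origin (TCP) lies on the centre line of the jaws, within the pads' length; the fingertips stand 11 mm ahead of it and the grasp point (between the pads) lies 8 mm behind it; z points along the fingers, y is the line along which they close (so a half turn about z gives the same grasp; the last joint's range is limited). The gripper opens to 92 mm and grips with 3 to 60 N. Pads are 19 mm wide; open, the fingers measure 130 mm over their backs; the gripper's body (75 mm by 190 mm) begins 47 mm behind the grasp point.
Start: joints at [-1.434, 0.342, 1.524, -0, 1.275, -0.146], TCP at [146.521, -504.158, 237.741] pointing down, gripper open.
Joint ranges: [-2.53, 2.53], [-0.77, 2.02], [0.04, 2.7], [-1, 4.14], [0.28, 2.66], [-3.11, 3.11]. Speed limits (rad/s): [2.57, 2.57, 3.14, 3.14, 3.14, 3.14].

### API

Orientations are given as [roll, pitch, yaw] about the fixed x, y, z axes, in that order (R = Rz(yaw) Ry(pitch) Rx(roll)).
In Python, from plant import bot gives the robot as it stands.
- The arm moves only by the tool step_arm, never from a script. Its argument "deltas" is a list of rows, each a list of 5 numbers: the opening, from 0 (shut) to 1 (fully open), then the shift along the tool's x, y, z each as a share of 0.5 m, from -1 to 1, then the turn about the tool's z as a share of pi/2 rad, from -1 to 1. In form: [[claw, x, y, z, turn], ...]. A call has 1 to 8 rows; each row shifts and turns the commanded pose from where the row before left it, along the tool's axes as they then stand; what a row does not reach is not made up. A row lasts 1/10 s, in which the tool goes at most 50 mm and 8.59 degrees, less where a joint would pass 70% of its speed; a pose out of reach is approached as far as the arm can. A call with a number of a shift or a turn outside -1 to 1 is refused whole. A call with a gripper value outside its range is refused whole. The fingers move at their own pace and stop on an object; the grip force is fixed at half the most. Time passes only in rows, so rows that do not move let the fingers close. It gives the time, the measured TCP pose, the force, the opening and the grip force at its end, in the units of the state.
- bot.get_obs(): the state, without advancing time (a new reading comes with each control period).
- bot.capture(name): name is "side" or "top"; returns (picture, depth): 384x512x3 uint8, red, green, blue; 384x512 float32, mm along the optical axis (not along the pixel's ray), 0 where there is no reading.
- bot.camera_params(name): a dict with "fov_y" (degrees; the focal length in pixels is half the picture's height over the tangent of half this angle, whatever the lens; pixels are square), "cx", "cy" (the principal point, pixels), "rvec" (rotation vector, rad) and "tvec" (3), from world to camera coordinates, as OpenCV has them. Camera axes: x right, y down, z forward; pixel columns grow to the right and rows downward; lengths in mm; the calibration is good to about 2 mm. A picture is of the moment at which its call begins. camera_params takes no time and is no camera call.
- bot.close_job(): hands the job in; it is judged then, once.
The state is a dict: "time": time; "joint_positions": joint angles; "dq": joint speeds; "tau": joint torques, N m; "tool_pos": TCP position; "tcp_rot": TCP orientation; "contact_force": force on the tool from outside, world axes, zero at the start; "moment": the same for the moment, N m; "grip_width": finger opening in mm; "finger_force": force on a finger pad.
Only numpy, scipy, OpenCV 4.12 (cv2) and the standard library are available. Lean on these libraries where they do the work, as an engineer would, in place of code of your own. Each camera call takes 0.05 s, during which the arm holds its last target. There are 200 camera calls.

### The job

The light bar on the shelf has a heavy battery pack hidden somewhere inside, so its balance point is rarely at its middle: lift it just clear of the shelf at trial points until you know where it hangs level without tipping. Then carry it to the round-topped pedestal and set it gently down with its balance point on the small pad, so that it stays there level on its own when you let go. Never let it tip steeply or fall, do not press hard on the pad, and leave everything else on the shelf where it is.

Things in the scene. Friction and masses are not known exactly. Their poses are not given: they have to be found in the camera images.
- bar_mid (a point): geometric centre of the light bar: a straight aluminium beam, 24 x 24 mm in section, white strip on top, a square black end cap (40 x 40 mm, 14 mm long) at each end, 328 mm long overall. Its own y axis runs along the beam, z is up. It lies on its end caps: this centre is 20 mm above the shelf, the beam's underside 8 mm clear of it
- bar: the same light bar, about 0.65 kg; origin at the centre of its underside, 20 mm below point bar_mid. A battery pack of about 0.4 kg is fixed somewhere inside, unseen; the balance point lies on the beam anywhere up to 75 mm to either side of the middle
- pad_top (a point): centre of the top of the pedestal's pad when nothing lies on it, 120 mm above the shelf: a flat round rubber pad, 20 mm across, 10 mm thick, with no rim. It is springy: it sinks about 1 mm for every 2 N (some 3 mm under the bar). A beam laid on it stays only if its balance point is over the pad
- pedestal: the pedestal, fixed to the shelf: thin upright post (18 mm across just below the pad, 12 mm lower down) on a round base 90 mm across and 10 mm high; origin at the centre of its underside, 120 mm below point pad_top
- dish: blue ceramic dish, 96 mm across, 28 mm high, loose bystander; origin at the centre of its underside
- bottle: small stoppered glass bottle, 42 mm across, 74 mm high, loose bystander; origin at the centre of its underside
- cover: grey hard silicone remote cover, an open shell 42 x 160 x 18 mm with its length along its own y, loose bystander; origin at the centre of its underside
- cartridge: grey game cartridge lying flat, 55 x 62 x 10 mm, loose bystander; origin at the centre of its underside
There are look-alikes about, which are no part of the job. What is shaped like the pedestal but brown, red or yellow is not meant.

How it is judged:
By the outcome, as a careful person would: the job done as asked, in the order asked, and still so for the second after the job is handed in, with the robot touching nothing.
It also fails if it takes over 64 s, if anything falls off the work surface, if the arm or the gripper's body presses on something with over 40 N, if the wrist force passes 120 N, or if a joint passes its speed limit or range.

## Working session

There is one attempt and no reset: what is moved stays moved. The work goes in short steps, Python scripts to look and compute and a tool call to move; the robot and the scene stay as the last step left them, time stands still between calls to the robot, and variables do not carry over. Pictures are saved under pics/ and viewed, at most 10 in all, crops included, and the job is handed in when it is done.

Besides the shell and the picture viewer there is one more tool, called as name(argument=value, ...), one argument or row to a line, values as JSON. step_arm: Moves the arm, as the interface text tells. Shift numbers are shares of 0.5 m and turn numbers shares of pi/2 rad, none past 1 either way. Its arguments: {"type":"object","properties":{"deltas":{"type":"array","items":{"type":"array","items":{"type":"number","minimum":-1,"maximum":1}}}},"required":["deltas"]}

```bash
ls; mkdir -p pics; cat > h.py <<'E'
import numpy as np,cv2
from plant import bot
def cam(n):
    p=bot.camera_params(n);f=192/np.tan(np.radians(p['fov_y'])/2)
    return p,f,cv2.Rodrigues(np.array(p['rvec'],float))[0],np.array(p['tvec'],float).ravel()
def ray(n,u,v,z):
    p,f,R,t=cam(n);d=R.T@np.array([(u-p['cx'])/f,(v-p['cy'])/f,1]);c=-R.T@t
    return c+d*(z-c[2])/d[2]
def pts(n,depth):
    p,f,R,t=cam(n);v,u=np.mgrid[:384,:512]
    P=np.stack([(u-p['cx'])/f*depth,(v-p['cy'])/f*depth,depth],-1)
    return (P-t)@R
E
python3 - <<'E'
from h import *
print({k:np.round(v,3) for k,v in bot.get_obs().items()})
for n in('top','side'):
    print(bot.camera_params(n))
    a,d=bot.capture(n);np.savez('/tmp/'+n,a=a,d=d)
    cv2.imwrite(f'pics/{n}0.png',cv2.resize(a[:,:,::-1],(800,600)))
E
```

```text
pics
{'time': np.float64(0.0), 'joint_positions': array([-1.434,  0.343,  1.525,  0.   ,  1.275, -0.146]), 'dq': array([-0.001, -0.   , -0.001, -0.001,  0.002,  0.   ]), 'tau': array([  0.   , -43.124, -24.421,   0.072,   0.056,  -0.   ]), 'tool_pos': array([ 146.464, -503.743,  237.032]), 'tcp_rot': array([-3.14 , -0.   ,  0.283]), 'contact_force': array([-0.952, -0.287,  0.345]), 'moment': array([-0.007, -0.051,  0.043]), 'finger_force': np.float64(0.0), 'grip_width': np.float64(91.779)}
{'fov_y': 54.01513724749894, 'cx': 256.8895314986956, 'cy': 198.96514932842837, 'rvec': array([ 2.21090482, -2.17504583,  0.11560588]), 'tvec': array([ -29.44469452,  546.52691312, 1034.29068385])}
{'fov_y': 44.9850574433289, 'cx': 251.04837957038063, 'cy': 193.8592627208836, 'rvec': array([ 0.28452435, -2.68877737,  1.42051679]), 'tvec': array([ 546.79260412,  148.69793546, 1320.09033838])}
```

View pics/top0.png

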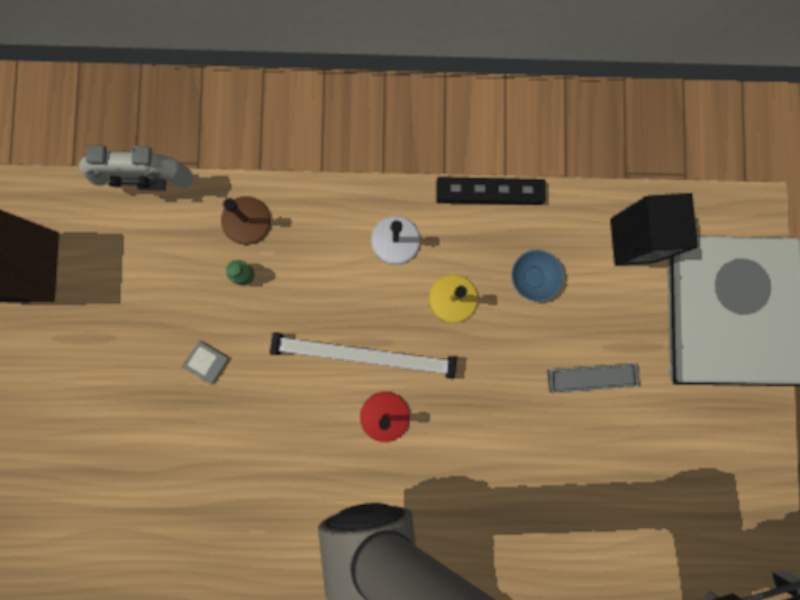

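View pics/side0.png

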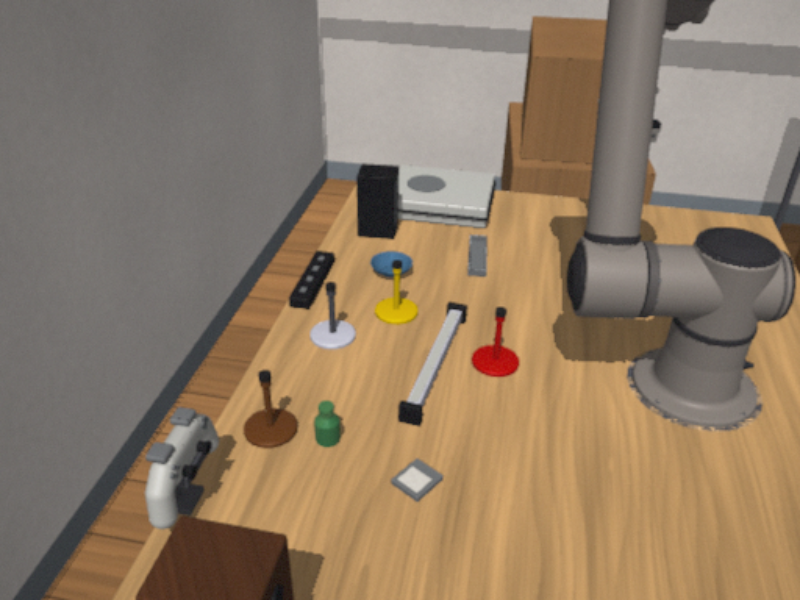

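Top view (800x600): the bar runs from (277,344) to (452,367). The candidates for the pedestal are white base (396,240), brown (245,220), yellow (453,298) and red (385,417). The other long black thing is a power strip at (490,190). By the description I choose the white-based pedestal, and check it in a crop.

```bash
python3 - <<'E'
from h import *
z=np.load('/tmp/top.npz');a,d=z['a'],z['d'];P=pts('top',d)
hsv=cv2.cvtColor(a,cv2.COLOR_RGB2HSV)
s=np.load('/tmp/side.npz');sa,sd=s['a'],s['d'];SP=pts('side',sd)
# bar: white strip & caps near bar, top
u,v=np.meshgrid(np.arange(512),np.arange(384))
box=(u>165)&(u<305)&(v>205)&(v<250)
m=(hsv[:,:,1]<60)&(hsv[:,:,2]>130)&box
print('strip',m.sum(),np.median(P[m],0))
r=cv2.minAreaRect(np.argwhere(m)[:,::-1].astype(np.float32));print(r)
for q in cv2.boxPoints(r):print(np.round(ray('top',*q,32),1))
k=(hsv[:,:,2]<45)&box
n,l,st,c=cv2.connectedComponentsWithStats(k.astype(np.uint8))
for i in range(1,n):
    if st[i,4]>20: print('cap',st[i],c[i],ray('top',*c[i],40),np.median(P[l==i],0),np.percentile(P[l==i][:,2],[10,50,90]))
# pedestal pad
for nm,A,Pp,b in(('top',a,P,(240,137,270,170)),('side',sa,SP,(198,175,232,225))):
    h=cv2.cvtColor(A,cv2.COLOR_RGB2HSV)[:,:,2]
    bx=(u>b[0])&(u<b[2])&(v>b[1])&(v<b[3])
    k=bx&(h<70)&(Pp[...,2]>105)&(Pp[...,2]<130)
    q=Pp[k];print(nm,k.sum(),q.mean(0),q.min(0),q.max(0))
    print('obj',[ (np.round(Pp[y,x])).tolist() for x,y in ((253,153),(290,191),(344,176),(246,267),(153,174),(379,242))] if nm=='top' else '')
# white base
w=(hsv[:,:,1]<60)&(hsv[:,:,2]>150)&(u>230)&(u<275)&(v>130)&(v<175)
c=np.argwhere(w)[:,::-1]; (cc,rr)=cv2.minEnclosingCircle(c.astype(np.float32));print('base',cc,rr,ray('top',*cc,10))
A=cv2.resize(a[125:265,155:315,::-1],None,fx=4,fy=4,interpolation=cv2.INTER_CUBIC)
B=cv2.resize(sa[165:235,185:255,::-1],(160*2,280*2)[::1] and (560,560),interpolation=cv2.INTER_CUBIC)
cv2.imwrite('pics/c1.png',cv2.resize(np.hstack([cv2.resize(A,(640,560)),B]),(800,373)))
E
```

```text
strip 977 [466.73671462  47.013577    32.64486984]
((232.34201049804688, 227.16502380371094), (107.37336730957031, 9.103137969970703), 7.72182559967041)
[472.1 194.   32. ]
[496.9 191.5  32. ]
[ 461.8 -102.5   32. ]
[437.  -99.4  32. ]
cap [174 213   7  14  58] [176.36206897 219.48275862] [485.50812766 198.9135857   40.        ] [485.54630257 199.40422014  39.74086029] [30.97696742 39.74086029 42.06789284]
cap [286 229   6  13  59] [288.76271186 234.91525424] [ 448.1524039  -108.97712985   40.        ] [ 447.9928489  -109.4588042    40.69369894] [38.5383652  40.69369894 42.42193842]
top 36 [678.69201478  -6.90229051 119.31334999] [671.16967943 -13.65016198 110.07216731] [ 6.86554346e+02 -6.69279023e-01  1.23606145e+02]
obj [[676.0, -7.0, 30.0], [569.0, -112.0, 38.0], [618.0, -270.0, 9.0], [368.0, 7.0, 122.0], [606.0, 261.0, 64.0], [431.0, -371.0, 4.0]]
side 29 [680.01842962   1.26614984 115.44604738] [671.7700049  -10.81051609 106.42587514] [687.2019138    8.34554271 123.52107789]
obj 
base (252.0, 153.0) 15.524274826049805 [679.66981892  -4.78622151  10.        ]
```

View pics/c1.png

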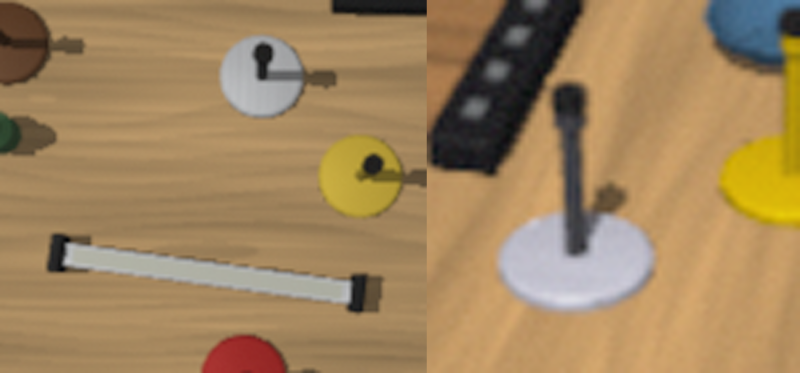

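The crop shows the white-based pedestal with its dark pad at crop (262,55), clear of the yellow and brown look-alikes. That confirms the choice. The red and yellow posts could foul the wide gripper body, so I locate all four pads.

```bash
python3 - <<'E'
from h import *
z=np.load('/tmp/top.npz');a,d=z['a'],z['d'];P=pts('top',d)
s=np.load('/tmp/side.npz');sa,sd=s['a'],s['d'];S=pts('side',sd)
for n,A,Q in(('top',a,P),('side',sa,S)):
    k=((Q[...,2]>114)&(Q[...,2]<127)&(Q[...,0]>320)&(Q[...,0]<760)&(abs(Q[...,1])<330)).astype(np.uint8)
    m,l,st,c=cv2.connectedComponentsWithStats(k)
    for i in range(1,m):
        if 8<st[i,4]<200: print(n,st[i],c[i],np.round(ray(n,*c[i],120),1),np.round(Q[l==i].mean(0),1))
ped=np.array([679.,-5]);c0=np.array([466.8,45.3]);e=np.array([.12,.993]);w=np.array([.993,-.12])
E
```

```text
top [142 126   9   9  54] [145.98148148 129.88888889] [711.6 268.8 120. ] [711.6 268.8 119.9]
top [250 140   7   9  47] [253.0212766 144.       ] [680.8  -5.9 120. ] [680.8  -5.9 119.9]
top [291 182   8   8  51] [294.21568627 185.68627451] [ 574.8 -113.   120. ] [ 574.8 -112.9  120.6]
top [242 267   8   8  53] [245.45283019 270.43396226] [359.1   7.9 120. ] [359.2   7.9 120.4]
side [251 166   7   5  26] [254.         167.69230769] [ 573.2 -108.9  120. ] [ 573.6 -110.9  118.8]
side [209 180   7   6  30] [211.8 182.1] [678.   -1.4 120. ] [678.7  -3.6 118.5]
side [317 196   8   6  33] [320.84848485 198.27272727] [357.2  12.2 120. ] [357.2  10.6 118.9]
side [166 236   8   8  48] [169.39583333 239.41666667] [709.2 273.  120. ] [709.7 271.9 119. ]
```

step_arm(
  deltas=[
    [1,0.0664,-0.0638,0,0],
    [1,0.0664,-0.0638,0,0],
    [1,0.0664,-0.0638,0,0],
    [1,0.0664,-0.0638,0,0],
    [1,0.0664,-0.0638,0,0],
    [1,0.0664,-0.0638,0,0],
    [1,0.0664,-0.0638,0,0],
  ],
)

```text
time: 0.8
tool_pos: [307.8, -223.1, 237.6]
tcp_rot: [-3.142, -0.0, 0.282]
contact_force: [1.3, -1.0, 0.4]
grip_width: 92.2
finger_force: 0.0
```

step_arm(
  deltas=[
    [1,0.0664,-0.0638,0,0],
    [1,0.0664,-0.0638,0,0],
    [1,0.0664,-0.0638,0,0],
    [1,0.0664,-0.0638,0,0],
    [1,0.0664,-0.0638,0,0],
    [1,0.0664,-0.0638,0,0],
    [1,0.0664,-0.0638,0,0],
  ],
)

```text
time: 1.5
tool_pos: [468.7, 56.4, 237.5]
tcp_rot: [3.141, 0.0, 0.283]
contact_force: [1.2, -1.3, 0.6]
grip_width: 92.0
finger_force: 0.0
```

step_arm(
  deltas=[
    [1,0,0,0,-0.093],
    [1,0,0,0,-0.093],
    [1,0,0,0,-0.093],
    [1,0,0,0,-0.093],
    [1,0,0,0,-0.093],
    [1,0,0,0,-0.093],
    [1,0,0,0,-0.093],
    [1,0,0,0,-0.0926],
  ],
)

```text
time: 2.3
tool_pos: [468.0, 54.4, 237.3]
tcp_rot: [-3.141, 0.0, 1.457]
contact_force: [-0.4, 0.3, -0.8]
grip_width: 91.6
finger_force: 0.0
```

step_arm(
  deltas=[
    [1,0,0,0,0],
    [1,0,0,0,0],
  ],
)

```text
time: 2.5
tool_pos: [468.1, 54.4, 237.5]
tcp_rot: [-3.141, 0.0, 1.447]
contact_force: [0.1, 0.0, 0.2]
grip_width: 91.7
finger_force: 0.0
```

step_arm(
  deltas=[
    [1,0,0,0.09,0],
    [1,0,0,0.09,0],
    [1,0,0,0.09,0],
    [1,0,0,0.08,0],
    [1,0,0,0.05,0],
    [1,0,0,0.025,0],
    [1,0,0,0.012,0],
    [1,0,0,0,0],
  ],
)

```text
time: 3.3
tool_pos: [468.0, 54.4, 18.7]
tcp_rot: [-3.14, 0.0, 1.449]
contact_force: [-0.3, 0.0, -0.2]
grip_width: 91.5
finger_force: 0.0
```

step_arm(
  deltas=[
    [0,0,0,0,0],
    [0,0,0,0,0],
    [0,0,0,0,0],
    [0,0,0,0,0],
    [0,0,0,0,0],
    [0,0,0,0,0],
    [0,0,0,0,0],
    [0,0,0,0,0],
  ],
)

```text
time: 4.1
tool_pos: [468.2, 54.4, 19.2]
tcp_rot: [-3.142, 0.0, 1.451]
contact_force: [-0.3, -0.4, 0.2]
grip_width: 32.4
finger_force: 0.0
```

```bash
cat > obs.py <<'E'
from h import *
o=bot.get_obs()
c=np.cos(o['tcp_rot'][2]);s=np.sin(o['tcp_rot'][2])
f=o['contact_force'];m=o['moment']
print(o['time'],'pos',np.round(o['tool_pos'],1),np.round(o['tcp_rot'],4),'F',np.round(f,2),'M',np.round(m,3),'w',round(o['grip_width'],1),'ff',round(o['finger_force'],1))
print('Mtool x,y',round(m[0]*c+m[1]*s,3),round(m[0]*s-m[1]*c,3))
E
python3 obs.py
```

```text
4.1 pos [468.2  54.4  19.2] [-3.1415e+00  1.0000e-04  1.4508e+00] F [-0.34 -0.41  0.18] M [-0.013 -0.107 -0.035] w 32.4 ff 0.0
Mtool x,y -0.108 -0.0
```

Not closed yet; finish closing, then move the bar 20 mm away from the red post (along −tool y… world +x = +tool y).

step_arm(
  deltas=[
    [0,0,0,0,0],
    [0,0,0,0,0],
    [0,0,0,0,0],
    [0,0,0,0,0],
  ],
)

```text
time: 4.5
tool_pos: [468.5, 54.3, 19.2]
tcp_rot: [3.141, 0.0, 1.451]
contact_force: [1.8, 0.1, -1.1]
grip_width: 23.9
finger_force: 30.0
```

```bash
python3 obs.py
```

```text
4.5 pos [468.5  54.3  19.2] [3.1411e+00 1.0000e-04 1.4508e+00] F [ 1.77  0.13 -1.06] M [-0.005 -0.293  0.059] w 23.9 ff 30.0
Mtool x,y -0.292 0.03
```

step_arm(
  deltas=[
    [0,0,0.01,0,0],
    [0,0,0.01,0,0],
    [0,0,0.01,0,0],
    [0,0,0.01,0,0],
    [0,0,0,0,0],
  ],
)

```text
time: 5.0
tool_pos: [485.5, 52.3, 19.2]
tcp_rot: [-3.136, 0.0, 1.451]
contact_force: [-8.2, 0.2, 9.1]
grip_width: 23.8
finger_force: 30.0
```

```bash
python3 obs.py
```

```text
5.0 pos [485.5  52.3  19.2] [-3.1356e+00  3.0000e-04  1.4509e+00] F [-8.24  0.19  9.13] M [ 0.174  1.018 -0.02 ] w 23.8 ff 30.0
Mtool x,y 1.031 0.051
```

step_arm(
  deltas=[
    [0,0,0,-0.004,0],
    [0,0,0,-0.004,0],
    [0,0,0,0,0],
    [0,0,0,0,0],
  ],
)

```text
time: 5.4
tool_pos: [488.0, 52.0, 22.9]
tcp_rot: [-3.141, 0.0, 1.451]
contact_force: [0.2, -0.4, -7.0]
grip_width: 23.9
finger_force: 30.0
```

```bash
python3 obs.py
```

```text
5.4 pos [488.   52.   22.9] [-3.1412e+00  1.0000e-04  1.4507e+00] F [ 0.15 -0.45 -7.01] M [-0.004 -0.117  0.033] w 23.9 ff 30.0
Mtool x,y -0.117 0.01
```

```bash
cat > tilt.py <<'E'
from h import *
import sys
def cap(n,zt,lo,hi):
    a,d=bot.capture(n);P=pts(n,d);v=a.max(2)
    np.savez('/tmp/'+n,a=a,d=d)
    return a,d,P
def run(cx,cy,yaw,zr):
    e=np.array([-np.sin(yaw),np.cos(yaw)]);w=np.array([e[1],-e[0]])
    for n in('top','side'):
        a,d,P=cap(n,0,0,0)
        q=P[...,:2]-[cx,cy];u=q@e;t=q@w
        m=(abs(t)<30)&(abs(u)<185)&(P[...,2]>zr[0])&(P[...,2]<zr[1])&(d>0)
        s=m&(a.min(2)>110)&(a.max(2)-a.min(2)<40)&(abs(t)<22)
        for nm,k in(('lo',u<-60),('hi',u>60)):
            k=k&s
            if k.sum()>5: print(n,nm,k.sum(),'u',round(u[k].min()),round(u[k].max()),'t',round(t[k].mean(),1),'z',np.round(np.median(P[k][:,2]),1))
        k=s&(abs(u)>50)
        if k.sum()>10: print(n,'slope z/u mrad',round(1000*np.polyfit(u[k],P[k][:,2],1)[0],1),'slope t/u',round(1000*np.polyfit(u[k],t[k],1)[0],1))
if __name__=='__main__': run(*map(float,sys.argv[1:4]),list(map(float,sys.argv[4:6])))
E
for i in 1 2 3; do python3 tilt.py 486 43 -0.12 24 60; python3 obs.py; done
python3 - <<'E'
import numpy as np,cv2
s=np.load('/tmp/side.npz')['a'];cv2.imwrite('pics/s1.png',cv2.resize(s[170:290,220:360,::-1],(700,600),interpolation=cv2.INTER_CUBIC))
E
```

```text
top lo 66 u -147 -74 t -0.9 z 36.1
top hi 57 u 130 148 t 0.4 z 36.4
top slope z/u mrad 0.3 slope t/u 4.5
side hi 189 u 60 159 t -1.9 z 35.5
side slope z/u mrad 23.9 slope t/u 5.8
5.5 pos [488.  52.  23.] [-3.1412e+00  1.0000e-04  1.4508e+00] F [-0.17 -0.33 -7.05] M [-0.064 -0.103 -0.055] w 24.1 ff 30.0
Mtool x,y -0.11 -0.052
top lo 68 u -147 -74 t -0.7 z 36.1
top hi 58 u 130 148 t 0.4 z 36.2
top slope z/u mrad 0.1 slope t/u 3.5
side hi 188 u 60 159 t -2.0 z 35.7
side slope z/u mrad 19.1 slope t/u 2.1
5.6 pos [488.  52.  23.] [-3.1413e+00  1.0000e-04  1.4508e+00] F [-0.05  0.4  -6.92] M [-0.048 -0.078  0.02 ] w 23.7 ff 30.0
Mtool x,y -0.083 -0.039
top lo 66 u -147 -74 t -0.5 z 36.5
top hi 55 u 130 148 t 0.3 z 36.4
top slope z/u mrad 0.4 slope t/u 2.9
side hi 196 u 60 160 t -1.6 z 35.5
side slope z/u mrad 17.5 slope t/u -0.4
5.7 pos [488.   52.   23.1] [-3.1414e+00  1.0000e-04  1.4508e+00] F [-0.37  0.51 -6.27] M [ 0.016 -0.119  0.027] w 23.7 ff 30.0
Mtool x,y -0.116 0.03
```

View pics/s1.png

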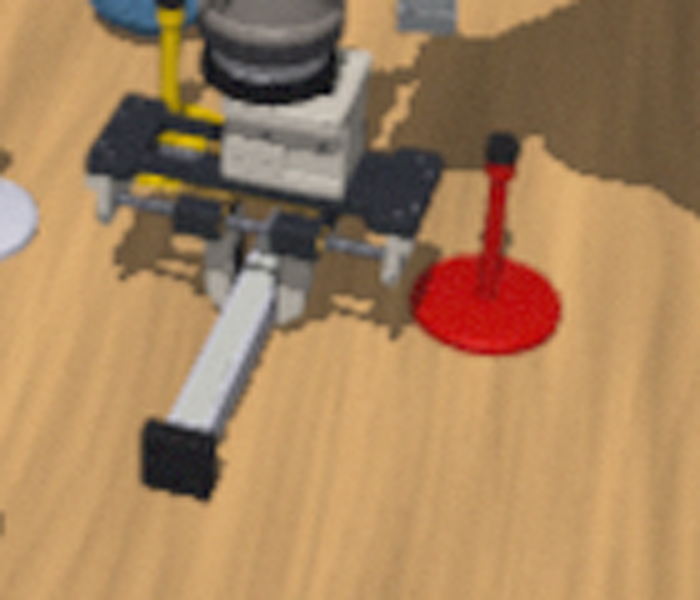

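The crop shows both ends of the bar lifted about 4 mm and the bar level (near cap at (180,460)); red post at (495,150) is clear. The moment is noisy, so I average readings.

```bash
cat > avg.py <<'E'
from h import *
import sys
L=[]
for i in range(int(sys.argv[1])):
    bot.capture('top');o=bot.get_obs();c=np.cos(o['tcp_rot'][2]);s=np.sin(o['tcp_rot'][2]);m=o['moment'];f=o['contact_force']
    L.append([m[0]*c+m[1]*s,m[0]*s-m[1]*c,f[0]*c+f[1]*s,f[0]*s-f[1]*c,f[2]])
L=np.array(L);print(o['time'],'Mx My Fx Fy Fz',L.mean(0).round(4),'se',(L.std(0)/len(L)**.5).round(4), 'tcp',o['tool_pos'].round(1))
E
python3 avg.py 24
```

```text
6.9 Mx My Fx Fy Fz [-0.1037 -0.0148  0.0751 -0.027  -6.4812] se [0.006  0.006  0.099  0.0808 0.1026] tcp [488.1  52.   23.2]
```

step_arm(
  deltas=[
    [0,0,0,0.004,0],
    [0,0,0,0.003,0],
    [0,0,0,0.001,0],
    [0,0,0,0,0],
    [0.45,0,0,0,0],
    [0.45,0,0,0,0],
    [0.45,0,0,0,0],
    [0.45,0,0,0,0],
  ],
)

```text
time: 7.7
tool_pos: [488.4, 52.0, 19.5]
tcp_rot: [3.141, 0.0, 1.451]
contact_force: [-0.4, -0.4, -0.5]
grip_width: 41.1
finger_force: 0.0
```

```bash
python3 avg.py 20; python3 obs.py|head -1
```

```text
8.7 Mx My Fx Fy Fz [-0.0885 -0.0083  0.0836 -0.1061 -0.1384] se [0.0057 0.0073 0.1458 0.1007 0.1211] tcp [488.1  52.   19.2]
8.7 pos [488.1  52.   19.2] [3.1415e+00 1.0000e-04 1.4508e+00] F [ 0.09  0.56 -0.3 ] M [ 0.039 -0.049  0.039] w 41.2 ff 0.0
```

step_arm(
  deltas=[
    [0.45,0.03,0,0,0],
    [0.45,0,0,0,0],
    [0,0,0,0,0],
    [0,0,0,0,0],
    [0,0,0,0,0],
    [0,0,0,0,0],
    [0,0,0,0,0],
    [0,0,0,0,0],
  ],
)

```text
time: 9.5
tool_pos: [489.8, 66.6, 19.2]
tcp_rot: [-3.141, 0.0, 1.451]
contact_force: [-0.4, -2.4, 0.5]
grip_width: 23.9
finger_force: 30.0
```

step_arm(
  deltas=[
    [0,0,0,0,0],
    [0,0,0,-0.004,0],
    [0,0,0,-0.004,0],
    [0,0,0,0,0],
    [0,0,0,0,0],
    [0,0,0,0,0],
  ],
)

```text
time: 10.1
tool_pos: [489.7, 67.0, 23.0]
tcp_rot: [-3.141, 0.0, 1.451]
contact_force: [0.4, -0.2, -7.4]
grip_width: 24.0
finger_force: 30.0
```

```bash
python3 avg.py 20; python3 obs.py|head -1;  python3 tilt.py 486 43 -0.12 20 60
```

```text
11.1 Mx My Fx Fy Fz [-0.1021  0.0746 -0.0474  0.0863 -6.6283] se [0.0067 0.0066 0.1118 0.083  0.1012] tcp [489.9  66.9  23.2]
11.1 pos [489.9  66.9  23.2] [3.1415e+00 1.0000e-04 1.4508e+00] F [ 0.4   0.06 -6.53] M [ 0.081 -0.114  0.034] w 23.9 ff 30.0
top lo 78 u -147 -60 t -0.5 z 36.4
top slope z/u mrad 5.0 slope t/u 0.7
side hi 197 u 60 157 t -1.5 z 36.0
side slope z/u mrad 20.7 slope t/u 3.2
```

step_arm(
  deltas=[
    [0,0,0,0.004,0],
    [0,0,0,0.003,0],
    [0,0,0,0.001,0],
    [0,0,0,0,0],
    [0.42,0,0,0,0],
    [0.42,0,0,0,0],
    [0.42,0,0,0,0],
    [0.42,-0.027,0,0,0],
  ],
)

```text
time: 12.0
tool_pos: [488.7, 53.9, 19.5]
tcp_rot: [3.14, -0.0, 1.453]
contact_force: [0.3, -0.2, -0.3]
grip_width: 38.4
finger_force: 0.0
```

step_arm(
  deltas=[
    [0.42,0,0,0,0],
    [0,0,0,0,0],
    [0,0,0,0,0],
    [0,0,0,0,0],
    [0,0,0,0,0],
    [0,0,0,0,0],
    [0,0,0,0,0],
    [0,0,0,0,0],
  ],
)

```text
time: 12.8
tool_pos: [488.3, 53.4, 19.2]
tcp_rot: [3.142, 0.0, 1.451]
contact_force: [-0.5, -2.7, 1.0]
grip_width: 24.1
finger_force: 30.0
```

step_arm(
  deltas=[
    [0,0,0,-0.004,0],
    [0,0,0,-0.004,0],
    [0,0,0,0,0],
    [0,0,0,0,0],
    [0,0,0,0,0],
  ],
)

```text
time: 13.3
tool_pos: [488.1, 53.6, 23.0]
tcp_rot: [-3.141, 0.0, 1.451]
contact_force: [-0.4, -0.7, -6.8]
grip_width: 23.9
finger_force: 30.0
```

```bash
python3 avg.py 24; python3 obs.py|head -1;  python3 tilt.py 486 43 -0.12 20 60
```

```text
14.5 Mx My Fx Fy Fz [-0.0989 -0.0157  0.0506  0.0822 -6.5693] se [0.006  0.0048 0.0986 0.0866 0.0717] tcp [488.3  53.5  23.2]
14.5 pos [488.3  53.5  23.2] [-3.1416e+00  1.0000e-04  1.4508e+00] F [ 0.27  0.09 -7.35] M [-0.03  -0.084  0.057] w 23.9 ff 30.0
top lo 70 u -146 -72 t -0.5 z 36.3
top hi 52 u 132 148 t 0.8 z 36.5
top slope z/u mrad 0.2 slope t/u 5.0
side hi 195 u 61 158 t -1.4 z 36.1
side slope z/u mrad 9.1 slope t/u -3.7
```

step_arm(
  deltas=[
    [0,0,0,-0.02,0],
    [0,0,0,-0.04,0],
    [0,0,0,-0.05,0],
    [0,0,0,-0.06,0],
    [0,0,0,-0.06,0],
    [0,0,0,-0.05,0],
    [0,0,0,-0.04,0],
    [0,0,0,-0.02,0],
  ],
)

```text
time: 15.4
tool_pos: [488.8, 53.5, 195.7]
tcp_rot: [3.138, -0.0, 1.451]
contact_force: [-0.5, -0.0, -7.0]
grip_width: 24.0
finger_force: 30.0
```

step_arm(
  deltas=[
    [0,-0.0044,0.0247,0,0],
    [0,-0.0088,0.0493,0,0],
    [0,-0.011,0.0617,0,0],
    [0,-0.011,0.0617,0,0],
    [0,-0.011,0.0617,0,0],
    [0,-0.011,0.0617,0,0],
    [0,-0.0088,0.0493,0,0],
    [0,-0.0043,0.0246,0,0],
  ],
)

```text
time: 16.2
tool_pos: [681.1, -5.9, 191.7]
tcp_rot: [-3.14, 0.0, 1.45]
contact_force: [-0.2, 0.4, -6.5]
grip_width: 24.0
finger_force: 30.0
```

step_arm(
  deltas=[
    [0,0,0,0.02,0],
    [0,0,0,0.03,0],
    [0,0,0,0.02,0],
    [0,0,0,0,0],
    [0,0,0,0,0],
  ],
)

```text
time: 16.7
tool_pos: [679.6, -4.8, 158.1]
tcp_rot: [-3.141, 0.0, 1.451]
contact_force: [-0.7, -0.5, -6.4]
grip_width: 23.7
finger_force: 30.0
```

```bash
python3 obs.py; python3 tilt.py 680 -15 -0.12 140 195
python3 - <<'E'
import numpy as np,cv2
a=np.load('/tmp/top.npz')['a'];s=np.load('/tmp/side.npz')['a']
A=cv2.resize(a[70:230,140:340,::-1],(500,400),interpolation=cv2.INTER_CUBIC)
B=cv2.resize(s[120:240,150:270,::-1],(400,400),interpolation=cv2.INTER_CUBIC)
cv2.imwrite('pics/p1.png',cv2.resize(np.hstack([A,B]),(800,356)))
E
```

```text
16.7 pos [679.6  -4.8 158.1] [-3.1408e+00  1.0000e-04  1.4511e+00] F [-0.65 -0.49 -6.37] M [-0.011 -0.108  0.024] w 23.7 ff 30.0
Mtool x,y -0.109 0.002
top lo 205 u -147 -79 t -3.5 z 171.7
top hi 245 u 60 149 t -3.4 z 171.6
top slope z/u mrad -2.3 slope t/u 0.3
side hi 165 u 60 159 t -4.8 z 171.5
side slope z/u mrad 20.0 slope t/u -21.3
```

View pics/p1.png

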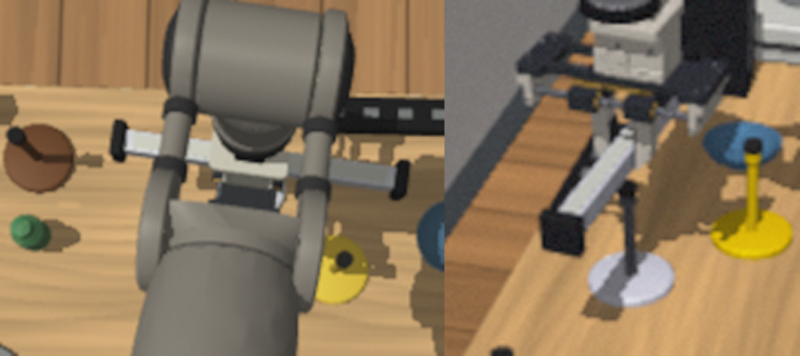

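The crops show the bar level above the white pedestal (pad just under the beam at right-hand crop (628,188)), clear of brown and yellow. The top camera sees the bar 2 mm nearer in x than the robot says, so I shift by 2 mm, then come down until the pad carries the weight. The moments will then tell where the pad is.

step_arm(
  deltas=[
    [0,0,0.004,0.02,0],
    [0,0,0,0.02,0],
    [0,0,0,0.008,0],
    [0,0,0,0.004,0],
    [0,0,0,0.002,0],
    [0,0,0,0,0],
    [0,0,0,0,0],
    [0,0,0,0,0],
  ],
)

```text
time: 17.6
tool_pos: [682.2, -5.3, 131.5]
tcp_rot: [3.141, 0.0, 1.451]
contact_force: [0.4, -0.4, -6.8]
grip_width: 23.5
finger_force: 30.0
```

```bash
python3 avg.py 4
```

```text
17.8 Mx My Fx Fy Fz [-8.840e-02 -4.100e-03 -1.799e-01  3.702e-01 -6.459e+00] se [0.0103 0.0033 0.1694 0.137  0.0546] tcp [682.   -5.3 131.3]
```

step_arm(
  deltas=[
    [0,0,0,0.002,0],
    [0,0,0,0.002,0],
    [0,0,0,0.0015,0],
    [0,0,0,0,0],
    [0,0,0,0,0],
  ],
)

```text
time: 18.3
tool_pos: [682.1, -5.3, 128.9]
tcp_rot: [3.141, 0.0, 1.451]
contact_force: [-0.5, -0.2, -1.6]
grip_width: 24.1
finger_force: 30.0
```

```bash
python3 avg.py 20
```

```text
19.3 Mx My Fx Fy Fz [ 0.0144 -0.0067  0.0781 -0.6261 -1.1719] se [0.0128 0.006  0.0913 0.1432 0.0878] tcp [682.1  -5.3 128.5]
```

```bash
python3 - <<'E'
from h import *
L=[]
for i in range(24):
    bot.capture('side');o=bot.get_obs();c=np.cos(o['tcp_rot'][2]);s=np.sin(o['tcp_rot'][2]);m=o['moment'];f=o['contact_force']
    L.append([m[0]*c+m[1]*s,m[0]*s-m[1]*c,f[0]*c+f[1]*s,f[0]*s-f[1]*c,f[2]])
L=np.array(L);X=L[:,0]+.137*L[:,3];Y=L[:,1]-.137*L[:,2]
print(L.mean(0).round(4),(L.std(0)/24**.5).round(4),'Mx corr',X.mean(),X.std()/24**.5,'My corr',Y.mean(),Y.std()/24**.5, o['time'],o['tool_pos'])
E
```

```text
[-0.2131  0.0014  0.1915  0.6012 -1.1867] [0.0139 0.0064 0.1011 0.0988 0.1094] Mx corr -0.13069223193935162 0.012564197834113057 My corr -0.02478671547675106 0.013393876901428953 20.5 [682.09097563  -5.28428515 128.50653329]
```

step_arm(
  deltas=[
    [0,0,0,0.001,0],
    [0,0,0,0,0],
    [0,0,0,0,0],
    [0.3,0,0,0,0],
    [0.35,0,0,0,0],
    [0.4,0,0,0,0],
    [0.45,0,0,0,0],
    [0.45,0,0,0,0],
  ],
)

```text
time: 21.3
tool_pos: [681.9, -5.2, 127.9]
tcp_rot: [-3.141, 0.0, 1.451]
contact_force: [0.1, 1.1, -1.0]
grip_width: 41.4
finger_force: 0.0
```

```bash
python3 obs.py; python3 tilt.py 682 -15 -0.12 100 175
python3 - <<'E'
import numpy as np,cv2
s=np.load('/tmp/side.npz')['a']
cv2.imwrite('pics/p2.png',cv2.resize(s[120:240,150:270,::-1],(600,600),interpolation=cv2.INTER_CUBIC))
E
```

```text
21.3 pos [681.9  -5.2 127.9] [-3.1415e+00  1.0000e-04  1.4508e+00] F [ 0.07  1.12 -0.95] M [-0.042 -0.09  -0.033] w 41.4 ff 0.0
Mtool x,y -0.095 -0.031
top lo 192 u -147 -78 t -2.8 z 141.4
top hi 224 u 60 148 t -2.8 z 141.0
top slope z/u mrad -2.7 slope t/u -0.1
side hi 165 u 61 156 t -4.7 z 140.3
side slope z/u mrad 5.1 slope t/u -13.0
```

View pics/p2.png

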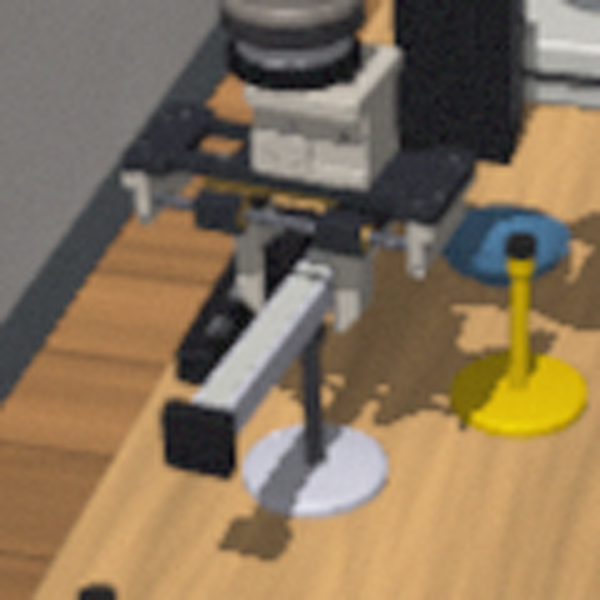

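The crop shows the fingers open on both sides and the bar resting level on the post at (315,335). I wait a little to confirm, then back straight up.

step_arm(
  deltas=[
    [0.45,0,0,0,0],
    [0.45,0,0,0,0],
    [0.45,0,0,0,0],
    [0.45,0,0,0,0],
    [0.45,0,0,0,0],
    [0.45,0,0,0,0],
    [0.45,0,0,0,0],
    [0.45,0,0,0,0],
  ],
)

```text
time: 22.2
tool_pos: [682.0, -5.3, 127.9]
tcp_rot: [3.142, 0.0, 1.451]
contact_force: [-0.1, 0.4, -0.0]
grip_width: 41.2
finger_force: 0.0
```

```bash
python3 obs.py; python3 tilt.py 682 -15 -0.12 100 175
```

```text
22.2 pos [682.   -5.3 127.9] [3.1416e+00 1.0000e-04 1.4508e+00] F [-0.06  0.42 -0.01] M [-0.05  -0.11  -0.046] w 41.2 ff 0.0
Mtool x,y -0.115 -0.037
top lo 197 u -147 -78 t -2.6 z 141.2
top hi 225 u 60 148 t -2.8 z 141.1
top slope z/u mrad -2.0 slope t/u -0.6
side hi 170 u 60 157 t -4.9 z 140.5
side slope z/u mrad 8.3 slope t/u -21.6
```

Stable and level, with no contact force. Now I retreat upward.

step_arm(
  deltas=[
    [0.45,0,0,-0.01,0],
    [0.45,0,0,-0.02,0],
    [0.45,0,0,-0.04,0],
    [0.45,0,0,-0.05,0],
    [0.45,0,0,-0.06,0],
    [0.45,0,0,-0.06,0],
    [0.45,0,0,0,0],
    [0.45,0,0,0,0],
  ],
)

```text
time: 23.1
tool_pos: [682.2, -5.3, 249.3]
tcp_rot: [3.139, 0.0, 1.451]
contact_force: [-0.5, 0.1, 0.6]
grip_width: 41.2
finger_force: 0.0
```

```bash
python3 obs.py; python3 tilt.py 682 -15 -0.12 100 175
python3 - <<'E'
import numpy as np,cv2
s=np.load('/tmp/side.npz')['a']
cv2.imwrite('pics/p3.png',cv2.resize(s[:,:,::-1],(800,600),interpolation=cv2.INTER_CUBIC))
E
```

```text
23.1 pos [682.2  -5.3 249.3] [3.1392e+00 1.0000e-04 1.4509e+00] F [-0.5   0.15  0.59] M [ 0.001 -0.063  0.005] w 41.2 ff 0.0
Mtool x,y -0.062 0.008
top lo 141 u -147 -98 t -2.5 z 141.2
top hi 163 u 60 148 t -2.7 z 141.2
top slope z/u mrad -2.4 slope t/u -0.9
side lo 22 u -136 -61 t -3.0 z 140.5
side hi 165 u 60 155 t -4.6 z 140.2
side slope z/u mrad -1.1 slope t/u -6.4
```

View pics/p3.png

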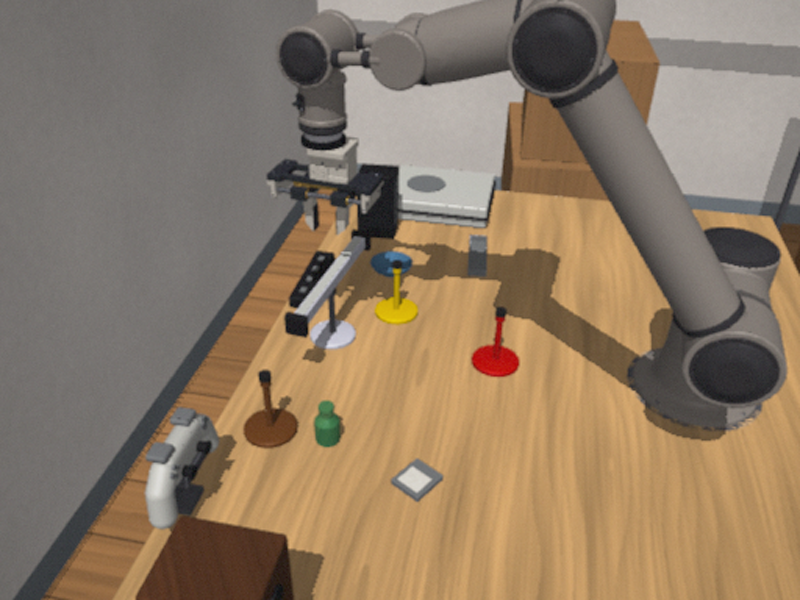

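The picture shows the bar standing level on the white pedestal at (330,285), with the gripper well above it at (330,200). The bottle, dish, cover and cartridge are where they were.

```bash
python3 -c "
from plant import bot
print(bot.close_job())"
```

```text
the job is handed in; nothing more can be done
None
```

The light bar is resting level on the white pedestal's pad at its balance point, about 10 mm from the middle; the arm is clear, nothing else was moved, and the job was handed in at about 23 s.

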